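# Find the fullest chocolate tin by hefting

### The job

Clear the tent sign off the lid of the middle tin by hanging it astride the steel rail and letting go of it. Then heft the three tins one at a time, in order from the robot's left to its right: lift each well clear of the board (about 5 cm or more), pause a moment to feel its weight, and stand it back upright in its own place before taking the next. Finish holding the heaviest tin up in the gripper, upright and still, at least 12 cm above the board, with the other two standing in their places; keep the tins upright throughout and leave everything else on the counter where it stands.

Things in the scene. Friction and masses are not known exactly. Their poses are not given: they have to be found in the camera images.
- tin_left: Closed square steel tin, 64 x 64 x 90 mm high, the left one (robot's left, +y end) of three look-alikes in a row 115 mm apart on the board. Origin: centre of its underside, z up, x and y square to its sides. A chocolate block inside can shift 3 mm. Tins weigh 0.25 to 0.70 kg; any one of the three is the heaviest, by 0.2 kg or more; only its weight shows it.
- tin_mid: Closed square steel tin, 64 x 64 x 90 mm high, the middle one of three look-alikes in a row 115 mm apart on the board. Origin: centre of its underside, z up, x and y square to its sides. A chocolate block inside can shift 3 mm. Tins weigh 0.25 to 0.70 kg; any one of the three is the heaviest, by 0.2 kg or more; only its weight shows it.
- tin_right: Closed square steel tin, 64 x 64 x 90 mm high, the right one (robot's right, -y end) of three look-alikes in a row 115 mm apart on the board. Origin: centre of its underside, z up, x and y square to its sides. A chocolate block inside can shift 3 mm. Tins weigh 0.25 to 0.70 kg; any one of the three is the heaviest, by 0.2 kg or more; only its weight shows it.
- sign: Tent sign, 0.07 kg, on the middle tin's lid: wooden spine (24 mm wide, 90 mm long, z 62.5 to 88.5 mm) over two white 4 mm panels spreading down as an inverted V, 16 mm apart inside under the spine, 42 mm at the feet. Origin midway between the feet, at their underside; z up, y along the spine; grip the spine across x. A rigid part.
- sign_ridge (a point): Point on the underside of the sign's spine, midway along it, between the panels, 62.5 mm above the sign's origin. It rests on the top of the bar when the sign hangs. Same axes as the sign.
- rail: Fixed horizontal round steel bar, 12 mm thick, 240 mm long, on two posts at its ends, its axis 130 mm above the counter. Origin on the counter below the middle of the bar; y runs along the bar.
- rail_mid (a point): Middle of the bar, on its axis, 130 mm above the counter (bar top at 136 mm). y along the bar.
- board: Fixed wooden board under the tins, 140 x 380 mm, 12 mm thick, its long side along its y. Origin at the centre of its underside, on the counter.
- cake_ring: Steel cake ring, 80 mm across, 45 mm high. Origin at the centre of its underside. A bystander: not to be moved.
- bowl: Small steel bowl, 100 mm across, 50 mm high. Origin at the centre of its underside. A bystander: not to be moved.
- jar: Amber jar with a metal cap, 68 mm across, 85 mm high. Origin at the centre of its underside. A bystander: not to be moved.
- cup: White mug, 72 mm across, 70 mm high. Origin at the centre of its underside. A bystander: not to be moved.
- palette_knife: Spatula lying flat, dark wooden handle, about 200-300 mm long. Origin at the centre of its underside. A bystander: not to be moved.
- card_box: Small cardboard box, 80 x 60 x 40 mm. Origin at the centre of its underside. A bystander: not to be moved.

How it is judged:
On the way, in this order (a step that is already met when the one before it is completed fails the run):
1. the sign hangs astride the bar of the rail, released (x of sign_ridge in the frame of rail_mid between -0.015 and 0.015 m and y of sign_ridge in the frame of rail_mid between -0.09 and 0.09 m and z of sign_ridge in the frame of rail_mid between -0.002 and 0.014 m and angle between sign's own z axis and vertical below 0.4 rad and contact force between sign and rail above 0.1 N and contact force between sign and the fingers below 0.05 N), for 0.3 s.
2. the left tin is lifted 35 mm or more and held in the fingers (height (world z) of tin_left above 0.047 m and contact force between tin_left and the fingers above 1 N), for 0.3 s.
3. the left tin is back in its place and the middle tin is lifted 35 mm or more (height (world z) of tin_mid above 0.047 m and contact force between tin_mid and the fingers above 1 N and distance of tin_left from where it was at the start of the episode below 0.03 m and angle between tin_left's own z axis and vertical below 0.1 rad and contact force between tin_left and the fingers below 0.05 N), for 0.3 s.
4. the left and middle tins are back in their places and the right tin is lifted 35 mm or more (height (world z) of tin_right above 0.047 m and contact force between tin_right and the fingers above 1 N and distance of each of tin_left, tin_mid from where it was at the start of the episode below 0.03 m and angle between each of tin_left, tin_mid's own z axis and vertical below 0.1 rad and contact force between each of tin_left, tin_mid and the fingers below 0.05 N), for 0.3 s.
At the end, for the whole second after the job is handed in: Sign released and resting astride the bar (within 15 mm across, 90 mm along, tilt under 0.4 rad). Heaviest tin in the fingers, still, underside 110 mm or more above the counter, tilt under 0.25 rad, clear of rail and sign; the other two upright within 30 mm of their starts (all of step 1 and ((height (world z) of tin_left above 0.11 m and angle between tin_left's own z axis and vertical below 0.25 rad and contact force between tin_left and the fingers above 1 N and linear speed of tin_left below 0.05 m/s and distance between heavy_block_c0 and tin_left below 0.075 m and contact force between tin_left and rail below 0.1 N and contact force between tin_left and sign below 0.1 N and (distance of tin_mid from where it was at the start of the episode below 0.03 m and angle between tin_mid's own z axis and vertical below 0.1 rad and contact force between tin_mid and the fingers below 0.05 N) and (distance of tin_right from where it was at the start of the episode below 0.03 m and angle between tin_right's own z axis and vertical below 0.1 rad and contact force between tin_right and the fingers below 0.05 N)) or (height (world z) of tin_mid above 0.11 m and angle between tin_mid's own z axis and vertical below 0.25 rad and contact force between tin_mid and the fingers above 1 N and linear speed of tin_mid below 0.05 m/s and distance between heavy_block_c0 and tin_mid below 0.075 m and contact force between tin_mid and rail below 0.1 N and contact force between tin_mid and sign below 0.1 N and (distance of tin_left from where it was at the start of the episode below 0.03 m and angle between tin_left's own z axis and vertical below 0.1 rad and contact force between tin_left and the fingers below 0.05 N) and (distance of tin_right from where it was at the start of the episode below 0.03 m and angle between tin_right's own z axis and vertical below 0.1 rad and contact force between tin_right and the fingers below 0.05 N)) or (height (world z) of tin_right above 0.11 m and angle between tin_right's own z axis and vertical below 0.25 rad and contact force between tin_right and the fingers above 1 N and linear speed of tin_right below 0.05 m/s and distance between heavy_block_c0 and tin_right below 0.075 m and contact force between tin_right and rail below 0.1 N and contact force between tin_right and sign below 0.1 N and (distance of tin_left from where it was at the start of the episode below 0.03 m and angle between tin_left's own z axis and vertical below 0.1 rad and contact force between tin_left and the fingers below 0.05 N) and (distance of tin_mid from where it was at the start of the episode below 0.03 m and angle between tin_mid's own z axis and vertical below 0.1 rad and contact force between tin_mid and the fingers below 0.05 N)))); the arm keeps its last pose, push and grip.
It fails at once if a bystander is moved more than 30 mm (distance of any of cake_ring, bowl, jar, cup, palette_knife, card_box from where it was at the start of the episode above 0.03 m).
It fails at once if a tin is tipped more than 0.6 rad (angle between any of tin_left, tin_mid, tin_right's own z axis and vertical above 0.6 rad).
It also fails if it takes over 72 s, if anything falls off the work surface, if the arm or the gripper's body presses on something with over 40 N, if the wrist force passes 120 N, or if a joint passes its speed limit or range.

### The arm

A 6-joint arm with a two-finger parallel gripper is mounted at the origin on the work surface. World frame = base frame: x ahead of the robot, y to its left, z up, the work surface at z = 0. Lengths are in m, angles in rad, forces in N, time in s.
With the tool pointing down it reaches from about 0.25 to 0.775 m from the base axis. Payload 4 kg.
Tool frame: the origin (TCP) lies between the finger pads; the fingertips stand 25 mm ahead of it and the grasp point (between the pads) lies 6 mm ahead of it (robot.tip_reach is the z of the fingertips in the tool frame, in m); z points along the fingers, y is the line along which they close (so a half turn about z gives the same grasp; the last joint's range is limited). The gripper opens to 94 mm and grips with 3 to 60 N. Pads are 16 mm wide; open, the fingers measure 119 mm over their backs; the gripper's body (75 mm by 177 mm) begins 78 mm behind the grasp point.
Start: joints at [-1.42, 0.087, 1.371, -0, 1.684, -0.103], TCP at [0.138, -0.532, 0.231] pointing down, gripper open.
Joint ranges: [-3.1, 3.1], [-0.76, 2.03], [0.27, 2.55], [-1.08, 4.22], [0.17, 2.65], [-2.57, 2.57]. Speed limits (rad/s): [2.79, 2.79, 3.14, 3.14, 3.14, 3.14].

### API

Orientations are given as [roll, pitch, yaw] about the fixed x, y, z axes, in that order (R = Rz(yaw) Ry(pitch) Rx(roll)).
In Python, from bench import robot gives the robot as it stands. The module is installed in compiled form; this text tells all that it offers.
- The arm moves only by the shell command python3 -m handwheel 'ROWS'. ROWS is JSON, a list of rows, each a list of 3 entries, a list of its own where there are three numbers: the turn, a rotation vector about the world's x, y, z in units of 90 degrees (1.0 is 90 degrees), then the shift along the world's x, y, z in units of 0.05 m (1.0 is 0.05 m), then the closure, from 0 (fully open) to 1 (shut). A call has 1 to 5 rows; each row shifts and turns the commanded pose from where the row before left it; what a row does not reach is not made up. A row lasts 1/10 s, in which the tool goes at most 50 mm and 8.59 degrees, less where a joint would pass 70% of its speed; a pose out of reach is approached as far as the arm can. A call with a number of a shift or a turn outside -1 to 1 is refused whole. A call with a gripper value outside its range is refused whole. The fingers move at their own pace and stop on an object; the grip force is fixed at half the most. Time passes only in rows, so rows that do not move let the fingers close. It gives the time, the measured TCP pose, the force, the opening and the grip force at its end, in the units of the state.
- robot.get_obs(): the state, without advancing time (a new reading comes with each control period).
- robot.snapshot(name): name is "scene" or "top" or "wrist"; returns (picture, depth): 420x560x3 uint8, red, green, blue; 420x560 float32, m along the optical axis (not along the pixel's ray), 0 where there is no reading.
- robot.calibration(name): a dict with "mtx" (3x3 intrinsics, pixels), "D" ([k1, k2, p1, p2, k3] as OpenCV has them; the pictures are not rectified), "extrinsics" (4x4, takes a point from camera to world coordinates); the wrist camera has in their place "hand_eye" (4x4, takes a point from camera to tool coordinates, whose origin is the TCP and whose axes are the flange's). Camera axes: x right, y down, z forward; pixel columns grow to the right and rows downward; lengths in m; the calibration is good to about 2 mm. A picture is of the moment at which its call begins: read the wrist's pose just before it. calibration takes no time and is no camera call.
- robot.close_job(): hands the job in; it is judged then, once.
Trained networks look in the newest picture that a camera, given by its name, has taken for a name from the list of things; names that differ only in an ending like _2 or _b are one class to them, and where a whole thing is asked for, a point or a joint stands for the part that bears it (a point fixed in the world has none). Each returns a list of dicts, best first, with "p" (0 to 1); they miss things now and then, are a little off and sometimes report something else, mostly with a low value. They report only what shows in the picture. A call takes as long as a camera call.
- robot.boxes_of(query, camera): "bbox" ([left, top, right, bottom] in pixels, round what is visible of it).
The state is a dict: "time": time; "joint_positions": joint angles; "qvel": joint speeds; "joint_torque": joint torques, N m; "tool_pos": TCP position; "ee_rot": TCP orientation; "wrist_force": force on the tool from outside, world axes, zero at the start; "wrist_torque": the same for the moment, N m; "width": finger opening in m; "finger_force": force on a finger pad.
Only numpy, scipy, OpenCV 4.12 (cv2) and the standard library are available. Lean on these libraries where they do the work, as an engineer would, in place of code of your own. Each camera call takes 0.05 s, during which the arm holds its last target. There are 200 camera calls.

## Working session

There is one attempt and no reset: what is moved stays moved. The work goes in short steps, Python scripts to look and compute and a shell command to move; the robot and the scene stay as the last step left them, time stands still between calls to the robot, and variables do not carry over. Pictures are saved under pics/ and viewed, at most 10 in all, crops included, and the job is handed in when it is done.

```bash
mkdir -p pics; cat > h.py <<'E'
import numpy as np, cv2
from bench import robot
def cloud(name):
    o=robot.get_obs(); im,d=robot.snapshot(name); c=robot.calibration(name)
    h,w=d.shape; u,v=np.meshgrid(np.arange(w),np.arange(h))
    p=cv2.undistortPoints(np.stack([u,v],-1).reshape(-1,1,2).astype(float),c["mtx"],np.array(c["D"])).reshape(h,w,2)
    P=np.concatenate([p*d[...,None],d[...,None]],-1)
    if "extrinsics" in c: T=np.array(c["extrinsics"])
    else:
        from scipy.spatial.transform import Rotation as R
        A=np.eye(4);A[:3,:3]=R.from_euler('xyz',o["ee_rot"]).as_matrix();A[:3,3]=o["tool_pos"];T=A@np.array(c["hand_eye"])
    W=P@T[:3,:3].T+T[:3,3]; W[d==0]=np.nan
    return im,W
E
python3 - <<'E'
from h import *
print(robot.get_obs())
for n in("scene","top"):
    im,W=cloud(n); cv2.imwrite(f"pics/{n}.png",im[...,::-1]); np.save(n,W)
    for q in("tin_left","sign","rail","board","cake_ring","bowl","jar","cup","palette_knife","card_box"):
        for b in robot.boxes_of(q,n)[:3]:
            l,t,r,bb=map(int,b["bbox"]); S=W[max(t,0):bb+1,max(l,0):r+1].reshape(-1,3); print(n,q,round(b["p"],2),l,t,r,bb,np.nanmedian(S,0).round(3),np.nanpercentile(S[:,2],98).round(3))
E
```

```text
{'time': 0.0, 'joint_positions': array([-1.42012781e+00,  8.79421020e-02,  1.37222031e+00,  4.06248767e-05,
        1.68360410e+00, -1.03080254e-01]), 'qvel': array([-5.00774586e-04,  9.28242371e-05,  8.00427281e-05,  1.34616471e-04,
       -8.98161423e-04,  6.76324534e-04]), 'joint_torque': array([ 4.65794637e-04, -3.40184855e+01, -3.02423787e+01,  7.18507846e-02,
        3.29691439e-02, -1.60454770e-04]), 'tool_pos': array([ 0.1380144 , -0.53189982,  0.2293284 ]), 'ee_rot': array([-3.13943449e+00, -2.63847515e-04,  2.53753013e-01]), 'wrist_force': array([ 0.80103844,  0.72534717, -0.75121837]), 'wrist_torque': array([-0.00222788,  0.01274084, -0.01947866]), 'finger_force': 0.0, 'width': 0.09362058447676391}
scene tin_left 0.73 248 218 278 264 [ 0.55  -0.055  0.06 ] 0.104
scene sign 0.92 207 214 245 262 [ 0.534 -0.154  0.13 ] 0.192
scene rail 0.86 313 142 367 214 [0.515 0.399 0.001] 0.135
scene rail 0.3 372 194 402 231 [0.723 0.321 0.021] 0.07
scene board 0.73 155 237 300 337 [ 0.561 -0.197  0.008] 0.139
scene board 0.16 262 311 305 358 [ 0.757 -0.21   0.015] 0.042
scene cake_ring 0
[... 360 characters left out ...]
0.67 260 311 305 358 [ 0.755 -0.21   0.01 ] 0.042
top tin_left 0.67 296 202 323 232 [ 0.539 -0.054  0.101] 0.106
top sign 0.78 333 214 378 237 [ 0.514 -0.16   0.136] 0.193
top rail 0.56 97 208 220 243 [0.521 0.353 0.   ] 0.136
top board 0.9 271 188 417 260 [ 0.52  -0.146  0.011] 0.189
top cake_ring 0.52 199 274 233 308 [ 0.343  0.197 -0.   ] 0.046
top bowl 0.76 268 119 304 153 [0.771 0.005 0.015] 0.051
top jar 0.91 228 124 254 155 [0.746 0.125 0.062] 0.088
top cup 0.89 147 139 186 167 [0.723 0.336 0.005] 0.07
top cup 0.6 348 123 378 159 [ 0.753 -0.206  0.037] 0.043
top palette_knife 0.73 325 283 434 316 [ 0.319 -0.25   0.001] 0.02
top card_box 0.7 349 122 379 157 [ 0.757 -0.208  0.037] 0.043
```

```bash
python3 - <<'E'
from h import *
for n in("top","scene"):
    W=np.load(n+".npy").reshape(-1,3)
    def rect(m,l):
        S=W[m]; S=S[:,:2]
        r=cv2.minAreaRect((S*1000).astype(np.float32)); print(n,l,len(S),np.round(r[0],1),np.round(r[1],1),round(r[2],1), S.mean(0).round(4))
    x,y,z=W.T
    for yy,l in((-.05,"L"),(-.17,"M"),(-.28,"R")):
        rect((abs(z-.102)<.006)&(abs(y-yy)<.05)&(abs(x-.53)<.07),l)
    rect((z>.178)&(z<.2)&(abs(x-.52)<.1)&(abs(y+.16)<.1),"spine")
    m=(z>.127)&(z<.145)&(abs(x-.52)<.08)&(y>.18)
    rect(m,"rail"); S=W[m]; print(np.polyfit(S[:,1],S[:,0],1), S[:,1].min(),S[:,1].max())
E
python3 -c "
import cv2;a=cv2.imread('pics/top.png');b=a[90:340,80:450];cv2.imwrite('pics/topc.png',cv2.resize(b,None,fx=2,fy=2))"
```

```text
top L 628 [543.  -47.2] [63.8 64.2] 79.1 [ 0.543  -0.0472]
top M 165 [ 524.6 -157.7] [86.9 64.2] 70.7 [ 0.5203 -0.1571]
top R 650 [ 508.4 -274.7] [65.4 64.3] 78.1 [ 0.5083 -0.2742]
top spine 412 [ 525.3 -157.2] [89.9 24.6] 77.5 [ 0.525  -0.1567]
top rail 500 [536.6 343.9] [ 15.2 253.4] 5.9 [0.536  0.3423]
[-0.104942    0.57190585] 0.2175567680859466 0.4696296548744972
scene L 445 [542.6 -47.1] [66.4 67. ] 79.8 [ 0.5446 -0.0496]
scene M 162 [ 540.1 -171.4] [101.   45.7] 45.6 [ 0.5485 -0.1661]
scene R 601 [ 508.9 -274.6] [64.3 67.4] 79.1 [ 0.5109 -0.2761]
scene spine 371 [ 526.6 -157.4] [91.4 27.5] 77.3 [ 0.5284 -0.161 ]
scene rail 322 [564.9 999.3] [ 157.6 1561.9] 3.4 [0.5308 0.8637]
[-0.01480231  0.54358795] 0.21596033974413964 1.7788064714685525
```

View pics/topc.png

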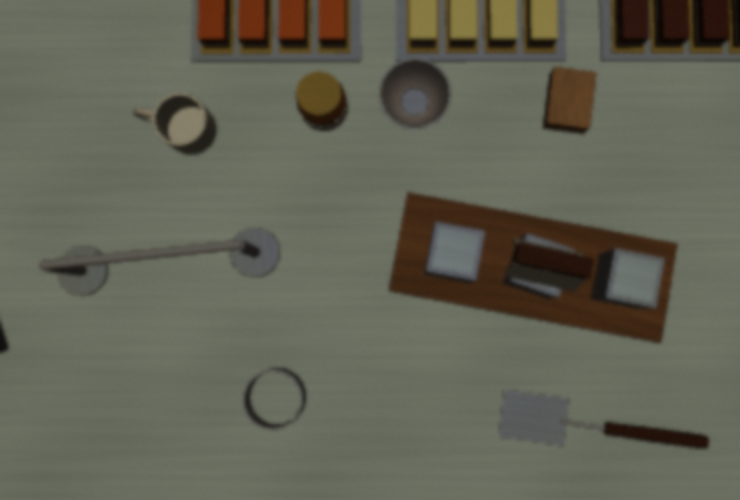

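The top view shows the board with three tins at crop (455,250), (545,258) and (635,278). The dark sign spine is over the middle tin, the rail runs (45,265)-(250,243), and all bystanders are clear of the paths. The measured sizes match the given ones: lids 64 mm, spine 90x24 mm and tin pitch 115 mm. Next I approach the sign.

```bash
python3 -m handwheel '[[[0,0,0.047],[0.52,0.5,0.6],0],[[0,0,0.047],[0.52,0.5,0],0],[[0,0,0.047],[0.52,0.5,0],0],[[0,0,0.047],[0.52,0.5,0],0],[[0,0,0.047],[0.52,0.5,0],0]]'
python3 -m handwheel '[[[0,0,0.047],[0.52,0.5,0],0],[[0,0,0.047],[0.52,0.5,0],0],[[0,0,0.047],[0.52,0.5,0],0],[[0,0,0.047],[0.52,0.5,0],0],[[0,0,0.047],[0.52,0.5,0],0]]'
python3 -m handwheel '[[[0,0,0.047],[0.52,0.5,0],0],[[0,0,0.047],[0.52,0.5,0],0],[[0,0,0.047],[0.52,0.5,0],0],[[0,0,0.047],[0.52,0.5,0],0],[[0,0,0.047],[0.46,0.5,0],0]]'
python3 -m handwheel '[[[0,0,0],[0,0,0],0],[[0,0,0],[0,0,0],0]]'
cat > look.py <<'E'
import sys
from h import *
o=robot.get_obs();print(o["tool_pos"],np.degrees(o["ee_rot"]))
im,W=cloud("wrist"); cv2.imwrite(f"pics/{sys.argv[1]}.png",im[...,::-1]); W=W.reshape(-1,3)
def rect(lo,hi):
    S=W[(W[:,2]>lo)&(W[:,2]<hi)]
    if len(S)<50: return print(lo,len(S))
    r=cv2.minAreaRect((S[:,:2]*1000).astype(np.float32)); print(lo,hi,len(S),np.round(r[0],1),np.round(r[1],1),round(r[2],1),S[:,2].mean().round(4))
for a in sys.argv[2:]: rect(*map(float,a.split(",")))
E
python3 look.py w1 .178,.2 .096,.108
```

```text
time: 1.6
tool_pos: [0.2689, -0.4064, 0.2607]
ee_rot: [3.141, 0.0, 0.626]
wrist_force: [0.7, -0.4, 0.6]
width: 0.0938
finger_force: 0.0
time: 2.1
tool_pos: [0.399, -0.2812, 0.2607]
ee_rot: [3.141, 0.0, 0.995]
wrist_force: [-0.0, 0.2, 0.4]
width: 0.0943
finger_force: 0.0
time: 2.6
tool_pos: [0.5262, -0.1561, 0.2605]
ee_rot: [3.141, 0.0, 1.365]
wrist_force: [0.1, -0.8, -0.3]
width: 0.094
finger_force: 0.0
time: 2.8
tool_pos: [0.5252, -0.1571, 0.2602]
ee_rot: [-3.141, 0.001, 1.362]
wrist_force: [-0.1, -0.2, -0.4]
width: 0.0938
finger_force: 0.0
[ 0.52519857 -0.15705954  0.26023746] [-1.79961066e+02  3.03458283e-02  7.80376699e+01]
0.178 0.2 4208 [ 525.8 -157.1] [89.3 23.9] 77.2 0.1895
0.096 0.108 9720 [ 525.7 -158.1] [289.7  72.1] 80.1 0.1016
```

```bash
python3 -m handwheel '[[[0,0,-0.01],[0,0,-0.5],0],[[0,0,0],[0,0,-0.5],0],[[0,0,0],[0,0,-0.4],0],[[0,0,0],[0,0,0],0.5],[[0,0,0],[0,0,0],1]]'
python3 -m handwheel '[[[0,0,0],[0,0,0],1],[[0,0,0],[0,0,0],1],[[0,0,0],[0,0,0],1],[[0,0,0],[0,0,0],1],[[0,0,0],[0,0,0],1]]'
```

```text
time: 3.35
tool_pos: [0.5245, -0.1583, 0.1909]
ee_rot: [3.142, 0.0, 1.344]
wrist_force: [0.4, 0.5, 0.5]
width: 0.0815
finger_force: 0.0
time: 3.85
tool_pos: [0.5252, -0.1574, 0.1908]
ee_rot: [3.141, 0.0, 1.346]
wrist_force: [-0.6, -0.1, 0.5]
width: 0.0415
finger_force: 0.0
```

```bash
python3 -m handwheel '[[[0,0,0],[0,0,0],1],[[0,0,0],[0,0,0],1],[[0,0,0],[0,0,0],1],[[0,0,0],[0,0,0],1],[[0,0,0],[0,0,0],1]]'
python3 -m handwheel '[[[0,0,0],[0,0,0.3],1],[[0,0,0],[0,0,0.5],1],[[0,0,0],[0,0,0.5],1],[[0,0,0],[0,0,0.4],1],[[0,0,0.01],[0,0.4,0],1]]'
python3 -m handwheel '[[[0,0,0.016],[0.02,0.7,0],1],[[0,0,0.016],[0.02,0.7,0],1],[[0,0,0.016],[0.02,0.7,0],1],[[0,0,0.016],[0.02,0.7,0],1],[[0,0,0.016],[0.02,0.7,0],1]]'
python3 -m handwheel '[[[0,0,0.016],[0.02,0.7,0],1],[[0,0,0.016],[0.02,0.7,0],1],[[0,0,0.016],[0.02,0.7,0],1],[[0,0,0.016],[0.02,0.7,0],1],[[0,0,0.016],[0.02,0.7,0],1]]'
python3 -m handwheel '[[[0,0,0.016],[0.02,0.7,0],1],[[0,0,0.016],[0.02,0.7,0],1],[[0,0,0.008],[0,0.5,0],1],[[0,0,0],[0,0,0],1],[[0,0,0],[0,0,0],1]]'
python3 look.py w2 .127,.142 .06,.12
```

```text
time: 4.35
tool_pos: [0.5251, -0.1574, 0.1905]
ee_rot: [3.142, -0.0, 1.346]
wrist_force: [0.5, 0.7, -0.6]
width: 0.0236
finger_force: 30.0
time: 4.85
tool_pos: [0.5264, -0.1393, 0.2806]
ee_rot: [3.133, 0.002, 1.359]
wrist_force: [0.2, -0.2, 0.5]
width: 0.0235
finger_force: 30.0
time: 5.35
tool_pos: [0.5301, 0.0389, 0.2768]
ee_rot: [3.14, -0.0, 1.488]
wrist_force: [0.2, -1.0, -1.2]
width: 0.0237
finger_force: 30.0
time: 5.85
tool_pos: [0.5351, 0.2141, 0.2768]
ee_rot: [3.14, -0.0, 1.614]
wrist_force: [0.8, 0.5, -1.4]
width: 0.024
finger_force: 30.0
time: 6.35
tool_pos: [0.5371, 0.3077, 0.276]
ee_rot: [3.141, 0.001, 1.676]
wrist_force: [-0.0, -0.7, -0.2]
width: 0.0238
finger_force: 30.0
[0.53709192 0.30765084 0.27604683] [1.79972698e+02 3.96317914e-02 9.60282736e+01]
0.127 0.142 2431 [530.9 401.2] [ 14.5 140.3] 5.8 0.1338
0.06 0.12 1382 [693.7 319.1] [127.  435.2] 35.1 0.0679
```

```bash
python3 -m handwheel '[[[0,0,0],[0,0.4,0],1],[[0,0,0],[0,0.3,0],1],[[0,0,0],[0,0,-0.2],1],[[0,0,0],[0,0,-0.4],1],[[0,0,0],[0,0,-0.4],1]]'
python3 -m handwheel '[[[0,0,0],[0,0,-0.4],1],[[0,0,0],[0,0,-0.4],1],[[0,0,0],[0,0,-0.3],1],[[0,0,0],[0,0,-0.15],1],[[0,0,0],[0,0,0],1]]'
```

```text
time: 6.9
tool_pos: [0.5371, 0.3425, 0.2245]
ee_rot: [3.141, 0.0, 1.675]
wrist_force: [-0.8, -0.1, -0.8]
width: 0.0236
finger_force: 30.0
time: 7.4
tool_pos: [0.5369, 0.3423, 0.1628]
ee_rot: [-3.141, 0.0, 1.675]
wrist_force: [0.3, -0.7, -1.2]
width: 0.0238
finger_force: 30.0
```

Now lower it slightly to seat it, then open to about 50 mm and check with pictures.

```bash
python3 -m handwheel '[[[0,0,0],[0,0,-0.02],1],[[0,0,0],[0,0,0],0.5],[[0,0,0],[0,0,0],0.3],[[0,0,0],[0,0,0],0.2],[[0,0,0],[0,0,0],0.2]]'
python3 -m handwheel '[[[0,0,0],[0,0,0],0.2],[[0,0,0],[0,0,0],0.2],[[0,0,0],[0,0,0],0.2],[[0,0,0],[0,0,0.2],0.2],[[0,0,0],[0,0,0.5],0.2]]'
python3 -m handwheel '[[[0,0,0],[0,0,0.5],0],[[0,0,0],[0,0,0.5],0],[[0,0,0],[0,0,0],0],[[0,0,0],[0,0,0],0]]'
python3 look.py w3 .155,.175 .127,.142
python3 -c "
from h import *
im,W=cloud('scene');cv2.imwrite('pics/s3.png',cv2.resize(im[120:250,270:430,::-1],None,fx=4,fy=4))"
```

```text
time: 7.9
tool_pos: [0.5372, 0.3427, 0.1623]
ee_rot: [3.141, -0.0, 1.675]
wrist_force: [0.3, -0.2, 0.8]
width: 0.0523
finger_force: 0.0
time: 8.4
tool_pos: [0.5358, 0.3419, 0.1947]
ee_rot: [-3.136, 0.002, 1.675]
wrist_force: [0.2, 0.6, -0.1]
width: 0.0753
finger_force: 0.0
time: 8.8
tool_pos: [0.5373, 0.3427, 0.2477]
ee_rot: [3.14, -0.001, 1.675]
wrist_force: [-0.1, 0.5, -0.4]
width: 0.0942
finger_force: 0.0
[0.5373201  0.34272389 0.24765746] [ 1.79902840e+02 -3.46889174e-02  9.59927296e+01]
0.155 0.175 3685 [538.8 342.9] [24.2 89.3] 6.0 0.161
0.127 0.142 2712 [535.2 348.4] [ 26.4 246.2] 3.3 0.1336
```

View pics/s3.png

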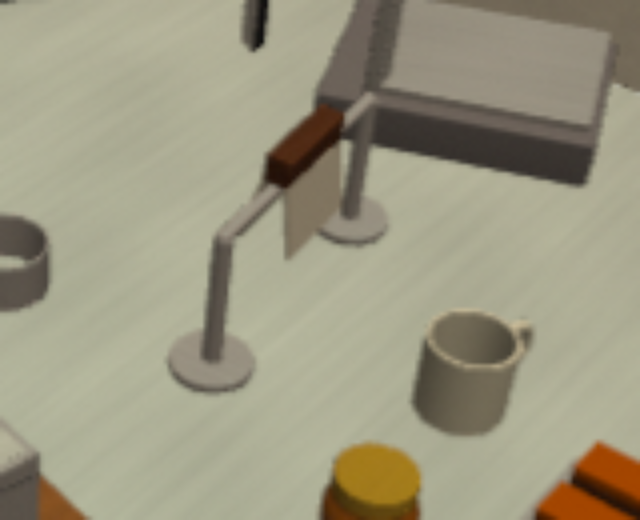

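The sign hangs astride the bar, with its spine at crop (305,145) and its panel below, released. Its measured top of 0.161 m is as expected. Next is the left tin.

```bash
python3 -m handwheel '[[[0,0,-0.01],[0,-0.5,0],0],[[0,0,-0.02],[0.02,-0.8,0],0],[[0,0,-0.02],[0.02,-0.8,0],0],[[0,0,-0.02],[0.02,-0.8,0],0],[[0,0,-0.02],[0.02,-0.8,0],0]]'
python3 -m handwheel '[[[0,0,-0.02],[0.02,-0.8,0],0],[[0,0,-0.02],[0.02,-0.8,0],0],[[0,0,-0.02],[0.02,-0.8,0],0],[[0,0,-0.02],[0.01,-0.8,0],0],[[0,0,-0.01],[0,-0.8,0],0]]'
python3 -m handwheel '[[[0,0,0],[0,0,0],0],[[0,0,0],[0,0,0],0]]'
cat > tins.py <<'E'
from h import *
o=robot.get_obs();print(o["tool_pos"],np.degrees(o["ee_rot"]))
im,W=cloud("wrist"); h,w=W.shape[:2]
m=((W[...,2]>.095)&(W[...,2]<.109)).astype(np.uint8)
n,l,s,c=cv2.connectedComponentsWithStats(m)
for i in range(1,n):
    if s[i,4]>800:
        S=W[l==i]; r=cv2.minAreaRect((S[:,:2]*1000).astype(np.float32)); print(s[i],np.round(r[0],1),np.round(r[1],1),round(r[2],1),S[:,2].mean().round(4))
E
python3 tins.py
```

```text
time: 9.4
tool_pos: [0.5401, 0.156, 0.2447]
ee_rot: [-3.138, 0.001, 1.533]
wrist_force: [0.9, 0.2, 0.0]
width: 0.0943
finger_force: 0.0
time: 9.9
tool_pos: [0.5436, -0.0439, 0.2449]
ee_rot: [-3.138, -0.0, 1.392]
wrist_force: [0.5, -0.6, 0.8]
width: 0.0939
finger_force: 0.0
time: 10.1
tool_pos: [0.5439, -0.0429, 0.2452]
ee_rot: [-3.138, -0.001, 1.391]
wrist_force: [0.3, -0.2, 0.1]
width: 0.0941
finger_force: 0.0
[ 0.54389346 -0.04288481  0.245184  ] [-1.79812575e+02 -3.77827839e-02  7.96850910e+01]
[ 244  177   72   71 4862] [543.5 -47.5] [64.7 63.3] 78.9 0.1016
[ 247  286   72   52 3038] [ 527.2 -152.4] [55.1 63.5] 70.6 0.1014
[ 257  386   60   28 1556] [ 512.5 -257.9] [34.5 64.1] 79.4 0.1011
```

```bash
python3 -m handwheel '[[[0,0,-0.008],[0,-0.09,0],0],[[0,0,0],[0,0,-0.7],0],[[0,0,0],[0,0,-0.7],0],[[0,0,0],[0,0,-0.7],0],[[0,0,0],[0,0,-0.6],0]]'
python3 -m handwheel '[[[0,0,0],[0,0,-0.6],0],[[0,0,0],[0,0,-0.4],0],[[0,0,0],[0,0,0],0.5],[[0,0,0],[0,0,0],1],[[0,0,0],[0,0,0],1]]'
python3 -m handwheel '[[[0,0,0],[0,0,0],1],[[0,0,0],[0,0,0],1],[[0,0,0],[0,0,0],1],[[0,0,0],[0,0,0],1],[[0,0,0],[0,0,0],1]]'
```

```text
time: 10.65
tool_pos: [0.544, -0.0455, 0.11]
ee_rot: [-3.14, -0.0, 1.382]
wrist_force: [-0.0, 0.5, 0.4]
width: 0.0939
finger_force: 0.0
time: 11.15
tool_pos: [0.5459, -0.0466, 0.0639]
ee_rot: [3.138, 0.0, 1.381]
wrist_force: [0.7, -0.2, -0.0]
width: 0.0733
finger_force: 0.0
time: 11.65
tool_pos: [0.5445, -0.0466, 0.0637]
ee_rot: [3.141, -0.0, 1.38]
wrist_force: [-4.2, 2.1, 5.6]
width: 0.0639
finger_force: 30.0
```

```bash
cat > weigh.py <<'E'
from h import *
F=[];T=[]
for _ in range(8):
    robot.snapshot("top"); o=robot.get_obs(); F.append(o["wrist_force"]); T.append(o["joint_torque"])
print("F",np.mean(F,0).round(2),"std",np.std(F,0).round(2),"tau",np.mean(T,0).round(3),o["tool_pos"],o["width"],o["finger_force"])
E
python3 -m handwheel '[[[0,0,0],[0,0,0.2],1],[[0,0,0],[0,0,0.4],1],[[0,0,0],[0,0,0.4],1],[[0,0,0],[0,0,0.4],1],[[0,0,0],[0,0,0],1]]'
python3 -m handwheel '[[[0,0,0],[0,0,0],1],[[0,0,0],[0,0,0],1],[[0,0,0],[0,0,0],1]]'
python3 weigh.py
```

```text
time: 12.15
tool_pos: [0.5465, -0.0474, 0.1348]
ee_rot: [3.135, 0.0, 1.38]
wrist_force: [0.8, -0.4, -6.0]
width: 0.0638
finger_force: 30.0
time: 12.45
tool_pos: [0.5435, -0.0467, 0.13]
ee_rot: [-3.138, 0.0, 1.38]
wrist_force: [-0.1, 0.2, -6.7]
width: 0.0638
finger_force: 30.0
F [-0.06 -0.   -6.42] std [0.37 0.43 0.59] tau [-3.0000e-03 -3.7725e+01 -3.2216e+01  7.1000e-02  3.0000e-02 -0.0000e+00] [ 0.54459959 -0.04686884  0.13194956] 0.06359449405900748 29.999767318367958
```

```bash
python3 -m handwheel '[[[0,0,0],[0,0,-0.4],1],[[0,0,0],[0,0,-0.4],1],[[0,0,0],[0,0,-0.3],1],[[0,0,0],[0,0,-0.2],1],[[0,0,0],[0,0,-0.07],1]]'
python3 -m handwheel '[[[0,0,0],[0,0,0],1],[[0,0,0],[0,0,0],1],[[0,0,0],[0,0,0],0.2],[[0,0,0],[0,0,0],0],[[0,0,0],[0,0,0],0]]'
python3 -m handwheel '[[[0,0,0],[0,0,0],0],[[0,0,0],[0,0,0.4],0],[[0,0,0],[0,0,0.7],0],[[0,0,0],[0,0,0.7],0],[[0,0,0],[0,0,0.7],0]]'
python3 -m handwheel '[[[0,0,0],[0,0,0.7],0],[[0,0,0],[-0.15,-0.7,0.4],0],[[0,0,0],[-0.15,-0.8,0],0],[[0,0,0],[-0.06,-0.8,0],0],[[0,0,0],[0,0,0],0]]'
python3 -m handwheel '[[[0,0,0],[0,0,0],0],[[0,0,0],[0,0,0],0]]'
python3 tins.py
```

```text
time: 13.35
tool_pos: [0.5442, -0.0468, 0.0637]
ee_rot: [-3.14, 0.0, 1.38]
wrist_force: [-7.3, 0.4, 7.3]
width: 0.064
finger_force: 30.0
time: 13.85
tool_pos: [0.5458, -0.0471, 0.0651]
ee_rot: [3.138, 0.0, 1.38]
wrist_force: [0.6, -0.0, 0.4]
width: 0.0846
finger_force: 0.0
time: 14.35
tool_pos: [0.5445, -0.0469, 0.19]
ee_rot: [3.141, 0.0, 1.38]
wrist_force: [0.2, -0.2, -0.4]
width: 0.0937
finger_force: 0.0
time: 14.85
tool_pos: [0.526, -0.1661, 0.2438]
ee_rot: [3.141, 0.002, 1.374]
wrist_force: [0.4, 0.7, -0.0]
width: 0.0938
finger_force: 0.0
time: 15.05
tool_pos: [0.5267, -0.1611, 0.2435]
ee_rot: [3.141, -0.001, 1.381]
wrist_force: [-0.3, -0.3, 0.3]
width: 0.0943
finger_force: 0.0
[ 0.52670923 -0.16107592  0.24354372] [ 1.79992699e+02 -3.46449951e-02  7.91188842e+01]
[ 235   31   81   83 6494] [545.7 -47.8] [64.  64.3] 78.9 0.1015
[ 238  165   80   80 4987] [ 525.4 -158.2] [64.6 63.3] 70.8 0.1016
[ 251  289   66   49 3088] [ 510.5 -267.3] [51.3 63.5] 78.5 0.1014
```

```bash
python3 -m handwheel '[[[0,0,-0.046],[-0.02,0.06,0],0],[[0,0,-0.046],[0,0,-0.7],0],[[0,0,0],[0,0,-0.7],0],[[0,0,0],[0,0,-0.7],0],[[0,0,0],[0,0,-0.6],0]]'
python3 -m handwheel '[[[0,0,0],[0,0,-0.6],0],[[0,0,0],[0,0,-0.3],0],[[0,0,0],[0,0,0],0.5],[[0,0,0],[0,0,0],1],[[0,0,0],[0,0,0],1]]'
python3 -m handwheel '[[[0,0,0],[0,0,0],1],[[0,0,0],[0,0,0],1],[[0,0,0],[0,0,0],1],[[0,0,0],[0,0,0],1],[[0,0,0],[0,0,0],1]]'
python3 -m handwheel '[[[0,0,0],[0,0,0.2],1],[[0,0,0],[0,0,0.4],1],[[0,0,0],[0,0,0.4],1],[[0,0,0],[0,0,0.4],1],[[0,0,0],[0,0,0],1]]'
python3 -m handwheel '[[[0,0,0],[0,0,0],1],[[0,0,0],[0,0,0],1],[[0,0,0],[0,0,0],1]]'
python3 weigh.py
```

```text
time: 15.6
tool_pos: [0.5253, -0.1572, 0.1067]
ee_rot: [-3.141, -0.0, 1.238]
wrist_force: [0.3, 0.1, -0.3]
width: 0.0938
finger_force: 0.0
time: 16.1
tool_pos: [0.5271, -0.1593, 0.0658]
ee_rot: [3.137, 0.0, 1.236]
wrist_force: [0.8, -0.4, 0.6]
width: 0.0734
finger_force: 0.0
time: 16.6
tool_pos: [0.5262, -0.1591, 0.0654]
ee_rot: [3.14, 0.0, 1.235]
wrist_force: [-1.7, 1.0, 5.9]
width: 0.0636
finger_force: 30.0
time: 17.1
tool_pos: [0.5274, -0.1597, 0.1368]
ee_rot: [3.135, 0.0, 1.235]
wrist_force: [0.2, -0.9, -3.0]
width: 0.0638
finger_force: 30.0
time: 17.4
tool_pos: [0.5247, -0.1585, 0.1317]
ee_rot: [-3.138, -0.0, 1.236]
wrist_force: [0.1, 0.8, -2.8]
width: 0.0641
finger_force: 30.0
F [ 0.01 -0.05 -3.39] std [0.55 0.61 0.35] tau [-1.0000e-03 -3.6174e+01 -3.0646e+01  7.6000e-02  3.1000e-02 -0.0000e+00] [ 0.52560372 -0.15890079  0.13343772] 0.06398951829821331 29.98773036058992
```

```bash
python3 -m handwheel '[[[0,0,0],[0,0,-0.4],1],[[0,0,0],[0,0,-0.4],1],[[0,0,0],[0,0,-0.3],1],[[0,0,0],[0,0,-0.2],1],[[0,0,0],[0,0,-0.08],1]]'
python3 -m handwheel '[[[0,0,0],[0,0,0],1],[[0,0,0],[0,0,0],1],[[0,0,0],[0,0,0],0.2],[[0,0,0],[0,0,0],0],[[0,0,0],[0,0,0],0]]'
python3 -m handwheel '[[[0,0,0],[0,0,0],0],[[0,0,0],[0,0,0.4],0],[[0,0,0],[0,0,0.7],0],[[0,0,0],[0,0,0.7],0],[[0,0,0],[0,0,0.7],0]]'
python3 -m handwheel '[[[0,0,0],[0,0,0.7],0],[[0,0,0.03],[-0.12,-0.7,0.4],0],[[0,0,0.03],[-0.12,-0.8,0],0],[[0,0,0.03],[-0.11,-0.8,0],0],[[0,0,0],[0,0,0],0]]'
python3 -m handwheel '[[[0,0,0],[0,0,0],0],[[0,0,0],[0,0,0],0]]'
python3 tins.py
```

```text
time: 18.3
tool_pos: [0.5253, -0.1588, 0.0653]
ee_rot: [-3.14, -0.0, 1.236]
wrist_force: [-8.5, 3.0, 15.2]
width: 0.0642
finger_force: 30.0
time: 18.8
tool_pos: [0.5261, -0.1591, 0.0651]
ee_rot: [3.14, 0.0, 1.236]
wrist_force: [-0.4, 0.3, -0.3]
width: 0.0843
finger_force: 0.0
time: 19.3
tool_pos: [0.5254, -0.1588, 0.1907]
ee_rot: [-3.142, -0.0, 1.235]
wrist_force: [0.3, 0.4, 0.3]
width: 0.0936
finger_force: 0.0
time: 19.8
tool_pos: [0.507, -0.2782, 0.2441]
ee_rot: [-3.141, 0.002, 1.372]
wrist_force: [0.6, 0.9, -0.7]
width: 0.094
finger_force: 0.0
time: 20.0
tool_pos: [0.5082, -0.273, 0.2444]
ee_rot: [-3.142, -0.001, 1.377]
wrist_force: [-0.3, 1.0, -0.1]
width: 0.094
finger_force: 0.0
[ 0.508236   -0.27304267  0.24441694] [-1.79996650e+02 -3.96340413e-02  7.89182013e+01]
[ 231   24   89   93 6449] [ 527.  -158.1] [64.4 64.5] 70.4 0.1016
[ 244  174   73   71 4906] [ 509.  -274.9] [64.3 63.4] 78.3 0.1016
```

```bash
python3 -m handwheel '[[[0,0,-0.006],[0,-0.03,0],0],[[0,0,0],[0,0,-0.7],0],[[0,0,0],[0,0,-0.7],0],[[0,0,0],[0,0,-0.7],0],[[0,0,0],[0,0,-0.6],0]]'
python3 -m handwheel '[[[0,0,0],[0,0,-0.6],0],[[0,0,0],[0,0,-0.3],0],[[0,0,0],[0,0,0],0.5],[[0,0,0],[0,0,0],1],[[0,0,0],[0,0,0],1]]'
python3 -m handwheel '[[[0,0,0],[0,0,0],1],[[0,0,0],[0,0,0],1],[[0,0,0],[0,0,0],1],[[0,0,0],[0,0,0],1],[[0,0,0],[0,0,0],1]]'
python3 -m handwheel '[[[0,0,0],[0,0,0.2],1],[[0,0,0],[0,0,0.4],1],[[0,0,0],[0,0,0.4],1],[[0,0,0],[0,0,0.4],1],[[0,0,0],[0,0,0],1]]'
python3 -m handwheel '[[[0,0,0],[0,0,0],1],[[0,0,0],[0,0,0],1],[[0,0,0],[0,0,0],1]]'
python3 weigh.py
```

```text
time: 20.55
tool_pos: [0.5079, -0.2742, 0.1077]
ee_rot: [-3.141, -0.0, 1.369]
wrist_force: [-0.4, -0.4, 0.5]
width: 0.094
finger_force: 0.0
time: 21.05
tool_pos: [0.5095, -0.2761, 0.0669]
ee_rot: [3.138, 0.002, 1.368]
wrist_force: [0.2, 0.4, 0.9]
width: 0.0734
finger_force: 0.0
time: 21.55
tool_pos: [0.5088, -0.276, 0.0665]
ee_rot: [3.139, 0.001, 1.367]
wrist_force: [-1.0, 1.1, 5.9]
width: 0.064
finger_force: 30.0
time: 22.05
tool_pos: [0.5095, -0.2763, 0.1376]
ee_rot: [3.136, 0.002, 1.367]
wrist_force: [0.9, 0.0, -3.3]
width: 0.0639
finger_force: 30.0
time: 22.35
tool_pos: [0.5073, -0.2748, 0.1326]
ee_rot: [-3.139, -0.001, 1.367]
wrist_force: [-0.1, 0.8, -4.2]
width: 0.0635
finger_force: 30.0
F [-0.06  0.15 -3.25] std [0.47 0.44 0.44] tau [  0.    -38.99  -30.743   0.067   0.056  -0.   ] [ 0.50809239 -0.27537208  0.13442823] 0.06365586921731853 29.976736754179
```

The left tin is heaviest, at 6.4 N against 3.4 and 3.3. I put the right tin back and return to the left one.

```bash
python3 -m handwheel '[[[0,0,0],[0,0,-0.4],1],[[0,0,0],[0,0,-0.4],1],[[0,0,0],[0,0,-0.3],1],[[0,0,0],[0,0,-0.2],1],[[0,0,0],[0,0,-0.08],1]]'
python3 -m handwheel '[[[0,0,0],[0,0,0],1],[[0,0,0],[0,0,0],1],[[0,0,0],[0,0,0],0.2],[[0,0,0],[0,0,0],0],[[0,0,0],[0,0,0],0]]'
python3 -m handwheel '[[[0,0,0],[0,0,0],0],[[0,0,0],[0,0,0.4],0],[[0,0,0],[0,0,0.7],0],[[0,0,0],[0,0,0.7],0],[[0,0,0],[0,0,0.7],0]]'
python3 -m handwheel '[[[0,0,0],[0,0,0.7],0],[[0,0,0.005],[0.12,0.7,0.4],0],[[0,0,0],[0.12,0.8,0],0],[[0,0,0],[0.12,0.8,0],0],[[0,0,0],[0.13,0.8,0],0]]'
python3 -m handwheel '[[[0,0,0],[0.13,0.8,0],0],[[0,0,0],[0.12,0.65,0],0],[[0,0,0],[0,0,0],0],[[0,0,0],[0,0,0],0]]'
python3 tins.py
```

```text
time: 23.25
tool_pos: [0.5078, -0.2752, 0.0663]
ee_rot: [-3.14, -0.0, 1.368]
wrist_force: [-6.1, 4.8, 15.4]
width: 0.0636
finger_force: 30.0
time: 23.75
tool_pos: [0.5085, -0.2757, 0.0661]
ee_rot: [3.14, 0.001, 1.367]
wrist_force: [-0.7, 0.3, 0.2]
width: 0.0846
finger_force: 0.0
time: 24.25
tool_pos: [0.508, -0.2753, 0.1917]
ee_rot: [-3.142, -0.0, 1.367]
wrist_force: [0.5, 0.1, 0.3]
width: 0.0941
finger_force: 0.0
time: 24.75
tool_pos: [0.5327, -0.1191, 0.246]
ee_rot: [3.14, 0.0, 1.375]
wrist_force: [0.1, 1.0, 0.3]
width: 0.0942
finger_force: 0.0
time: 25.15
tool_pos: [0.5451, -0.0475, 0.2455]
ee_rot: [3.141, 0.001, 1.377]
wrist_force: [0.2, 0.2, 0.3]
width: 0.0938
finger_force: 0.0
[ 0.545143   -0.04751175  0.2455499 ] [1.79981998e+02 3.96594379e-02 7.88928030e+01]
[ 243  173   72   70 4902] [545.6 -48.1] [64.3 63.2] 79.0 0.1016
[ 248  282   71   56 3307] [ 528.1 -155. ] [59.5 63.5] 70.7 0.1014
[ 257  382   60   32 1783] [ 512.2 -260.7] [38.3 64.1] 78.8 0.1011
```

```bash
python3 -m handwheel '[[[0,0,0],[0,0,-0.7],0],[[0,0,0],[0,0,-0.7],0],[[0,0,0],[0,0,-0.7],0],[[0,0,0],[0,0,-0.6],0],[[0,0,0],[0,0,-0.6],0]]'
python3 -m handwheel '[[[0,0,0],[0,0,-0.3],0],[[0,0,0],[0,0,0],0.5],[[0,0,0],[0,0,0],1],[[0,0,0],[0,0,0],1],[[0,0,0],[0,0,0],1]]'
python3 -m handwheel '[[[0,0,0],[0,0,0],1],[[0,0,0],[0,0,0],1],[[0,0,0],[0,0,0],1],[[0,0,0],[0,0,0],1],[[0,0,0],[0,0,0],1]]'
python3 -m handwheel '[[[0,0,0],[0,0,0.3],1],[[0,0,0],[0,0,0.5],1],[[0,0,0],[0,0,0.5],1],[[0,0,0],[0,0,0.5],1],[[0,0,0],[0,0,0.5],1]]'
python3 -m handwheel '[[[0,0,0],[0,0,0.5],1],[[0,0,0],[0,0,0.3],1],[[0,0,0],[0,0,0],1],[[0,0,0],[0,0,0],1],[[0,0,0],[0,0,0],1]]'
python3 -m handwheel '[[[0,0,0],[0,0,0],1],[[0,0,0],[0,0,0],1],[[0,0,0],[0,0,0],1],[[0,0,0],[0,0,0],1],[[0,0,0],[0,0,0],1]]'
python3 weigh.py
python3 -c "
from h import *
im,W=cloud('scene');cv2.imwrite('pics/s9.png',im[...,::-1])"
```

```text
time: 25.7
tool_pos: [0.5447, -0.0497, 0.0791]
ee_rot: [-3.141, 0.001, 1.373]
wrist_force: [-0.0, -0.3, -1.1]
width: 0.0939
finger_force: 0.0
time: 26.2
tool_pos: [0.546, -0.0482, 0.0675]
ee_rot: [3.139, 0.0, 1.375]
wrist_force: [-3.7, -0.1, 2.3]
width: 0.0657
finger_force: 1.6
time: 26.7
tool_pos: [0.5456, -0.048, 0.0674]
ee_rot: [3.14, 0.0, 1.376]
wrist_force: [-2.1, -0.1, 5.2]
width: 0.064
finger_force: 30.0
time: 27.2
tool_pos: [0.5444, -0.0476, 0.1805]
ee_rot: [-3.139, -0.0, 1.376]
wrist_force: [0.2, -0.1, -6.0]
width: 0.0637
finger_force: 30.0
time: 27.7
tool_pos: [0.5441, -0.0477, 0.2181]
ee_rot: [-3.137, 0.0, 1.375]
wrist_force: [-0.2, 0.2, -7.4]
width: 0.0637
finger_force: 30.0
time: 28.2
tool_pos: [0.5451, -0.0479, 0.2205]
ee_rot: [3.141, -0.0, 1.375]
wrist_force: [1.0, -0.1, -6.1]
width: 0.0637
finger_force: 30.0
F [-0.13 -0.06 -6.19] std [0.59 0.5  0.48] tau [-1.0000e-03 -3.7204e+01 -3.3410e+01  7.8000e-02  2.4000e-02 -0.0000e+00] [ 0.54510475 -0.0478755   0.22057078] 0.06351735670270861 29.986358676105738
```

View pics/s9.png

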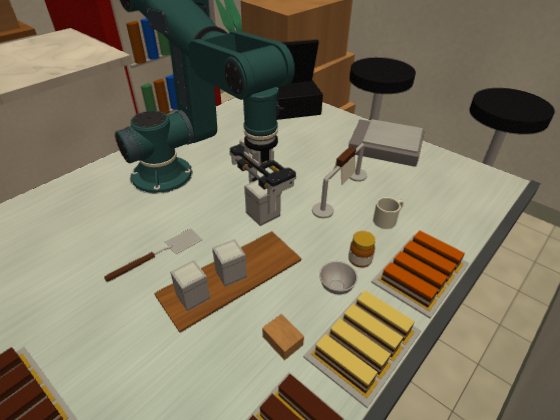

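The left tin is held up and upright at (263,200). The other two stand on the board at (190,285) and (230,262), the sign hangs on the rail at (346,160), and the bystanders are undisturbed.

```bash
python3 -c "
from bench import robot
print(robot.close_job())"
```

```text
the job is handed in; nothing more can be done
None
```

The job is handed in: the sign hangs released on the rail, all three tins were hefted in order, and the heaviest (left, about 0.65 kg against about 0.34 kg for each of the others) is held upright about 15 cm above the board, with the other two back in place; no verdict was returned.

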